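Hasp a sprung tool case shut

TASK

Fasten the blue tool case: its thick rubber seal holds the lid ajar, so press the lid down until you feel it stop and, while it is down, sweep the steel hasp round until it lies fully over the brass stud of the orange catch; then let go, so that the stud rises into the hasp's slot and the hasp holds the lid down. Press firmly but never with more than 35 N on the lid, and leave the cordless drill, the white tub and the roll of tape where they stand.

Things in the scene. Friction and masses are not known exactly. Their poses are not given: they have to be found in the camera images.
- case: Blue plastic tool case, fixed to the bench: 240 deep (x) by 340 wide (y), rim 100 high. Origin: centre of its underside; x points from its front (hasp side, towards the robot at yaw 0) to its rear, y to its left, z up. In this frame (mm) the hasp's pivot stands on a front lug at (-138, -100), the catch at (-97, 13), and the lid's hinge runs along y at x=120, z=100.
- lid_front (a point): Middle of the front edge of the lid's upper face. The lid is a flat plate 14 thick over the whole 240 x 340; it may be pressed anywhere (ribs 2 high on its left half only). Ajar, this edge is 148 above the bench. Pressed down it stops firmly on the catch bolt's foot, set differently each time and out of sight: this edge is then 120 to 134 above the bench. Feel for the stop.
- lid (a joint): Lid angle (rad) on its rear hinge, sprung open by the seal: 0.117 = ajar, as it stands when free; 0.00 to 0.06 = pressed down onto its firm stop, which differs each time. Pushing it down near the front takes about 5 N at first and up to 15 N near the stop, then the force rises steeply. Held by the hasp it rests at about 0.076. The reading is noisy (0.01).
- hasp (a joint): Hasp angle (rad) about its vertical pivot: 0 = closed, on its end stop, slot over the stud; positive = swung back over the lid, clockwise from above (limit 1.3). Turns easily, stays where left, swings in a level plane. In the case's frame it points along (sin(0.35+angle), cos(0.35+angle)). With the lid ajar the catch blocks it; it clears the stud only with the lid on its firm stop.
- hasp_slot (a point): Centre of the hasp's slot, on its upper face. The hasp is a flat steel strap 28 wide, 8 thick, reaching 142 from the pivot; its underside is 150 above the bench, 18 to 30 above the pressed-down lid. The slot is 11 wide across the strap and 24 long, centred 120 from the pivot.
- hasp_pivot (a point): Pivot of the hasp, on the strap's upper face (158 above the bench); a steel pin head stands 4 above it.
- catch (a point): Top centre of the orange round boss (20 across, 14 high) on the lid; moves with it. A brass bolt 6 across is screwed through it: its stud stands 2 to 14 above the boss, its foot stops the lid. Bolt length is fixed, so with the lid on its stop the stud's top is always about 2 under the hasp, wherever it is screwed.
- drill: Blue and black cordless drill standing on its battery, 170 high, foot 115 x 75, loose. Origin: centre of its foot. Leave alone.
- tub: White round tub with an orange cap, 84 across, 95 high, loose. Origin: centre of its underside. Leave alone.
- tape: Roll of grey tape lying flat, 100 across, 40 high, loose. Origin: centre of its underside. Leave alone.

How it is judged:
At the end, for the whole second after the job is handed in: The hasp is at its closed stop (joint hasp below 0.035 rad), the stud stands in its slot and the hasp holds the lid down (joint lid between 0.071 and 0.086 rad), both at rest (value of joint hasp below 0.035 rad and value of joint lid between 0.071 and 0.086 rad and velocity of joint lid between -0.05 and 0.05 rad/s and velocity of joint hasp between -0.05 and 0.05 rad/s); the robot touches nothing.
It fails at once if the lid was pressed with more than 35 N (contact force between the fingers and lid above 35 N).
It fails at once if the drill, the tub or the tape was moved by more than 30 mm (distance of any of drill, tub, tape from where it was at the start of the episode above 0.03 m).
It fails at once if the drill or the tub was tipped over (angle between any of drill, tub's own z axis and vertical above 0.5 rad).
It also fails if it takes over 35 s, if anything falls off the work surface, if the arm or the gripper's body presses on something with over 40 N, if the wrist force passes 120 N, or if a joint passes its speed limit or range.

ROBOT

A 7-joint arm with a two-finger parallel gripper is mounted at the origin on the work surface. World frame = base frame: x ahead of the robot, y to its left, z up, the work surface at z = 0. Lengths are in m, angles in rad, forces in N, time in s.
With the tool pointing down it reaches from about 0.4 to 0.85 m from the base axis. Payload 10.4 kg.
Tool frame: the origin (TCP) lies midway between the tips of the shut fingers; the grasp point (between the pads) lies 19 mm behind it; z points along the fingers, y is the line along which they close (so a half turn about z gives the same grasp; the last joint's range is limited). The gripper opens to 87 mm and grips with 3 to 60 N. Pads are 19 mm wide; open, the fingers measure 117 mm over their backs; the gripper's body (75 mm by 190 mm) begins 51 mm behind the grasp point.
Start: joints at [-1.193, 0.332, -0.065, 1.46, 0.022, 1.35, -0.088], TCP at [0.244, 0.575, 0.223] pointing down, gripper open.
Joint ranges: [-2.6, 2.6], [-0.5, 2.12], [-1.47, 1.34], [0.16, 2.42], [-1.27, 4.41], [0.06, 2.06], [-2.6, 2.6]. Speed limits (rad/s): [2.22, 2.22, 2.79, 2.79, 3.14, 3.14, 3.14].

INTERFACE

Orientations are given as a unit quaternion [x, y, z, w].
In Python, from bench import r gives the robot as it stands.
- The arm moves only by the tool arm_command, never from a script. Its argument "moves" is one flat list of numbers, 4 for each row, row after row: the shift along the tool's x, y, z in cm, then the turn about the tool's z in degrees. A call has 1 to 12 rows; each row shifts and turns the commanded pose from where the row before left it, along the tool's axes as they then stand; what a row does not reach is not made up. A row lasts 1/12 s, in which the tool goes at most 41.7 mm and 7.16 degrees, less where a joint would pass 70% of its speed; a pose out of reach is approached as far as the arm can. A call with a gripper value outside its range is refused whole. "fingers" is the opening in per cent of the stroke, from 0 (shut) to 100 (fully open), set as the call begins (left out, the last holds). The fingers move at their own pace and stop on an object; "squeeze" is the grip in N (left out, the last holds). Time passes only in rows, so rows that do not move let the fingers close. It gives the time, the measured TCP pose, the force, the opening and the grip force at its end, in the units of the state.
- r.read_state(): the state, without advancing time (a new reading comes with each control period).
- r.camera(name): name is "side" or "top" or "wrist"; returns the picture (400x640x3 uint8, red, green, blue); there is no depth.
- r.camera_info(name): a dict with "fx", "fy", "cx", "cy" (pixels), "origin" and "attitude" of the camera in the world. Camera axes: x right, y up, looking along -z (the intrinsics and any distortion apply to the point x, -y, -z); pixel columns grow to the right and rows downward; lengths in m; the calibration is good to about 2 mm. A picture is of the moment at which its call begins: read the wrist's pose just before it. camera_info takes no time and is no camera call; for the wrist camera it gives the pose at the moment of the call.
- r.close_job(): hands the job in; it is judged then, once.
The state is a dict: "time": time; "joint_positions": joint angles; "joint_vel": joint speeds; "joint_torque": joint torques, N m; "ee_pos": TCP position; "eef_rot": TCP orientation; "ft_force": force on the tool from outside, world axes, zero at the start; "torque": the same for the moment, N m; "width": finger opening in m; "grip_force": force on a finger pad.
Only numpy, scipy, OpenCV 4.12 (cv2) and the standard library are available. Lean on these libraries where they do the work, as an engineer would, in place of code of your own. Each camera call takes 0.05 s, during which the arm holds its last target. There are 200 camera calls.

## Working session

There is one attempt and no reset: what is moved stays moved. The work goes in short steps, Python scripts to look and compute and a tool call to move; the robot and the scene stay as the last step left them, time stands still between calls to the robot, and variables do not carry over. Pictures are saved under pics/ and viewed, at most 10 in all, crops included, and the job is handed in when it is done.

Besides the shell and the picture viewer there is one more tool, called after "Request:" as name(argument=value, ...) on one line, values as JSON. arm_command: Moves the arm, as the interface text tells. Its arguments: {"type":"object","properties":{"moves":{"type":"array"},"fingers":{"type":"number"},"squeeze":{"type":"number"}},"required":["moves"]}

```bash
mkdir -p pics
python3 - <<'E'
from bench import r
import cv2,numpy as np
s=r.read_state();print(s)
for n in("top","side"):
    im=r.camera(n);cv2.imwrite(f"pics/{n}0.png",im[:,:,::-1]);print(n,r.camera_info(n))
E
```

```text
{'time': 0.0, 'joint_positions': array([-1.19258661,  0.33287388, -0.06468303,  1.46096837,  0.02157269,
        1.3499146 , -0.08848786]), 'joint_vel': array([ 0.00065093,  0.00035838,  0.00130477, -0.00058815,  0.0010963 ,
       -0.00195279, -0.00044963]), 'joint_torque': array([-1.01840549e-03, -6.23243093e+01,  2.42948957e-02, -3.89906931e+01,
       -6.13171631e-02,  3.97078204e-02,  1.19198398e-04]), 'ee_pos': array([0.24370141, 0.57508835, 0.22173973]), 'eef_rot': array([ 1.99060338e-01,  9.79986960e-01, -7.24772160e-04, -1.22286674e-04]), 'ft_force': array([ 0.06730085,  0.54048126, -0.11801591]), 'torque': array([-0.01775131, -0.02380049,  0.01944672]), 'grip_force': 0.0, 'width': 0.08722500848819198}
top {'fx': 478.0968357852726, 'fy': 478.0968357852726, 'cx': 322.53441823976345, 'cy': 197.86848331938086, 'origin': array([0.40985151, 0.04949853, 1.40549027]), 'attitude': array([ 0.04801389, -0.05357609, -0.69577796,  0.71464488])}
side {'fx': 433.578969627109, 'fy': 433.578969627109, 'cx': 318.8681845778486, 'cy': 186.46945471150423, 'origin': array([ 0.45073975, -0.5062853 ,  0.75696598]), 'attitude': array([ 0.35311424, -0.04141398, -0.12377213,  0.92643169])}
```

View pics/top0.png

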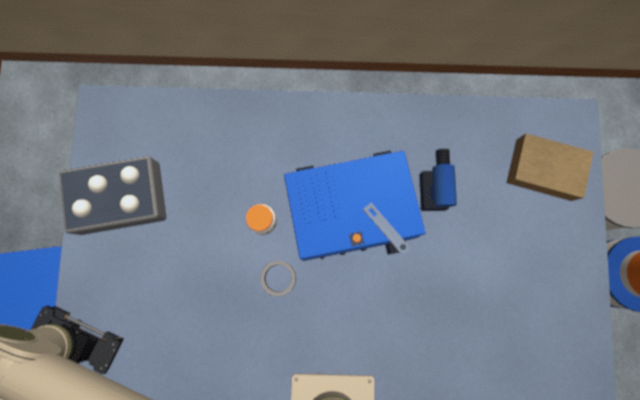

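View pics/side0.png

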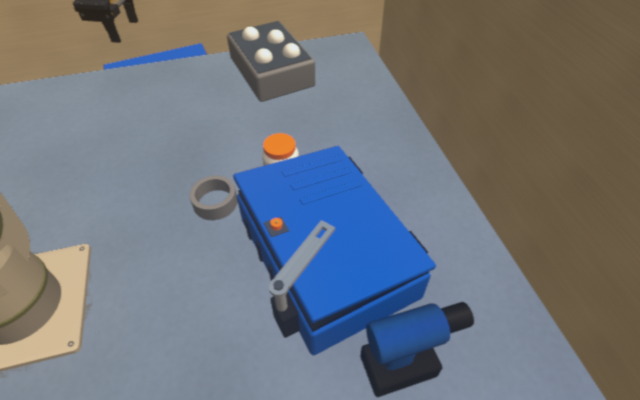

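The top view shows the case centred near (355,205), the hasp pivot at about (404,248) with its tip at (370,207), and the catch at (357,238). The side view has the pivot at (279,286), the tip at (327,228) and the catch at (276,223). The drill stands to the right of the case, with the tub and the tape to its left.

```bash
cat > h.py <<'E'
import numpy as np,cv2
from scipy.spatial.transform import Rotation as R
from bench import r
def ray(n,px):
    c=r.camera_info(n);d=np.array([(px[0]-c['cx'])/c['fx'],-(px[1]-c['cy'])/c['fy'],-1])
    return np.array(c['origin']),R.from_quat(c['attitude']).apply(d)
def onz(n,px,z):
    o,d=ray(n,px);return o+d*(z-o[2])/d[2]
E
python3 - <<'E'
from h import *
P={}
for n,pts in dict(top=dict(pivot=((402,246),.16),tip=((371,207),.158),catch=((357,238),.155),fl=((302,259),.148),fr=((424,234),.148)),
 side=dict(pivot=((279,286),.16),catch=((276,222),.155),tip=((327,226),.158),fl=((235,185),.148))).items():
    for k,(px,z) in pts.items(): print(n,k,onz(n,px,z).round(3))
for n in("top","side"):
    im=cv2.imread(f"pics/{n}0.png");h=cv2.cvtColor(im,cv2.COLOR_BGR2HSV)
    m=cv2.inRange(h,(3,150,120),(20,255,255))
    k,l,st,c=cv2.connectedComponentsWithStats(m);print(n,[(st[i,4],c[i].round(1)) for i in range(1,k) if st[i,4]>15])
im=cv2.imread("pics/top0.png");h=cv2.cvtColor(im,cv2.COLOR_BGR2HSV)
m=cv2.inRange(h,(105,150,120),(125,255,255));m[:, :270]=0;m[:,426:]=0
c=max(cv2.findContours(m,0,2)[0],key=cv2.contourArea);print(cv2.minAreaRect(c),cv2.boxPoints(cv2.minAreaRect(c)))
a=cv2.resize(cv2.imread("pics/top0.png")[195:270,330:430],None,fx=4,fy=4)
b=cv2.resize(cv2.imread("pics/side0.png")[200:330,240:350],None,fx=3.5,fy=3.5)
H=max(a.shape[0],b.shape[0]);o=np.zeros((H,a.shape[1]+b.shape[1],3),np.uint8);o[:a.shape[0],:a.shape[1]]=a;o[:b.shape[0],a.shape[1]:]=b
cv2.imwrite("pics/crop.png",o);print(o.shape)
E
```

```text
top pivot [ 0.47  -0.168  0.16 ]
top tip [ 0.57  -0.086  0.158]
top catch [ 0.488 -0.051  0.155]
top fl [0.43  0.091 0.148]
top fr [ 0.503 -0.228  0.148]
side pivot [ 0.47  -0.173  0.16 ]
side catch [ 0.49  -0.047  0.155]
side tip [ 0.572 -0.081  0.158]
side fl [0.433 0.065 0.148]
top [(np.int32(484), array([258.8, 217.5])), (np.int32(36), array([356.3, 237.8])), (np.int32(22), array([636.7, 255.5]))]
side [(np.int32(622), array([279.1, 145.6])), (np.int32(96), array([276.2, 223.5]))]
((354.2203674316406, 204.24606323242188), (88.26727294921875, 127.32090759277344), 79.11447143554688) [[283.37085 172.92865]
 [408.40082 148.88443]
 [425.0699  235.56348]
 [300.03992 259.6077 ]]
(455, 785, 3)
```

View pics/crop.png

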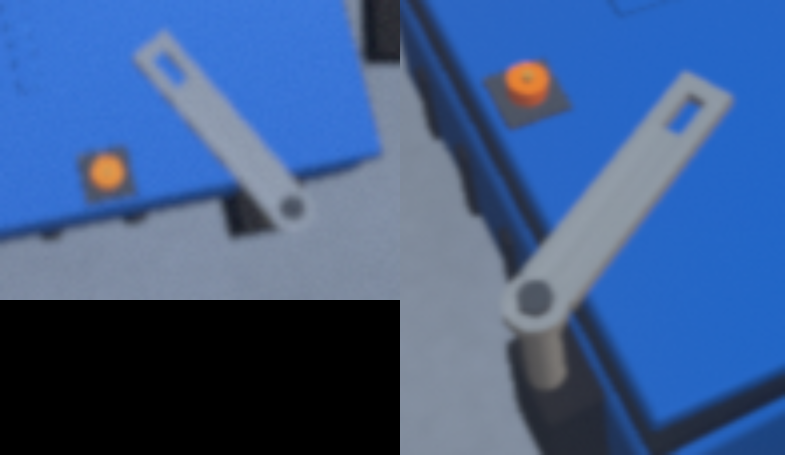

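The crop shows the pivot head and slot clearly. The brass stud barely protrudes from the boss, so the stop is high, with the lid front at about 132 mm. I'll move with shut fingers to the rear-right side of the hasp.

Request:
arm_command(moves=[-2.3,-2.4,0,0,-2.3,-2.4,0,0,-2.3,-2.4,0,0,-2.3,-2.4,0,0,-2.3,-2.4,0,0,-2.3,-2.4,0,0,-2.3,-2.4,0,0,-2.3,-2.4,0,0,-2.3,-2.4,0,0,-2.3,-2.4,0,0,-2.3,-2.4,0,0,-2.3,-2.4,0,0], fingers=0)

```text
time: 1.1
ee_pos: [0.3857, 0.2009, 0.2224]
eef_rot: [0.199, 0.98, 0.0, -0.0]
ft_force: [0.8, 0.3, -0.7]
width: 0.015
grip_force: 0.0
```

Request:
arm_command(moves=[-2.3,-2.4,0,0,-2.3,-2.4,0,0,-2.3,-2.4,0,0,-2.3,-2.4,0,0,-2.3,-2.4,0,0,-2.3,-2.4,0,0,-2.3,-2.4,0,0,-2.3,-2.4,0,0,-2.3,-2.4,0,0,-2.3,-2.4,0,0,-2.3,-2.4,0,0,0,0,0,0])

```text
time: 2.1
ee_pos: [0.5158, -0.1456, 0.2224]
eef_rot: [0.202, 0.979, -0.002, 0.0]
ft_force: [-0.7, 0.4, -0.1]
width: 0.0004
grip_force: 0.0
```

Request:
arm_command(moves=[-1.3,-1.0,0,0,-1.3,-1.0,0,0,0,0,2,0,0,0,2,0,0,0,0.8,0,0,0,0,0])

```text
time: 2.6
ee_pos: [0.5304, -0.1672, 0.1725]
eef_rot: [0.199, 0.98, -0.0, -0.002]
ft_force: [-0.4, -0.5, -0.3]
width: 0.0005
grip_force: 0.0
```

Run:
```python
from h import *
a=r.camera("top")[180:280,320:440];b=r.camera("side")[180:340,220:360]
a=cv2.resize(a,(360,300));b=cv2.resize(b,(420,480))
o=np.zeros((480,780,3),np.uint8);o[:300,:360]=a;o[:,360:]=b
cv2.imwrite("pics/c2.png",o[:,:,::-1])
```

```text
(no output)
```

View pics/c2.png

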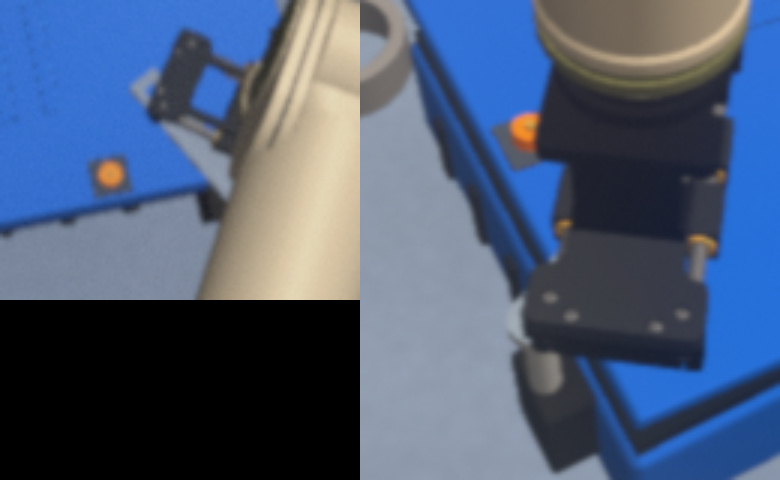

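The view shows the gripper to the right of and behind the hasp, with the plates clear. Next: shift slightly away from the hasp and come down to just touch the lid.

Request:
arm_command(moves=[-0.4,-0.2,0,0,0,0,1,0,0,0,1,0,0,0,0.5,0,0,0,0.3,0,0,0,0,0])

```text
time: 3.2
ee_pos: [0.5341, -0.1709, 0.1456]
eef_rot: [0.199, 0.98, -0.0, -0.001]
ft_force: [0.0, -0.1, 0.4]
width: 0.0003
grip_force: 0.0
```

Request:
arm_command(moves=[0,0,0.1,0,0,0,0.1,0,0,0,0,0])

```text
time: 3.45
ee_pos: [0.5347, -0.1712, 0.1448]
eef_rot: [0.199, 0.98, 0.0, 0.0]
ft_force: [-0.4, 0.2, 2.6]
width: 0.0003
grip_force: 1.5
```

Request:
arm_command(moves=[0.6,0.5,0,0,0.6,0.5,0,0,0.6,0.5,0,0,0.6,0.5,0,0,0.6,0.4,0,0,0,0,0,0])

```text
time: 3.95
ee_pos: [0.5158, -0.1354, 0.1446]
eef_rot: [0.198, 0.98, 0.001, -0.0]
ft_force: [0.6, -0.1, 3.7]
width: 0.0004
grip_force: 1.8
```

Run:
```python
from h import *
a=r.camera("top")[180:280,320:440];b=r.camera("side")[180:340,220:360]
a=cv2.resize(a,(360,300));b=cv2.resize(b,(420,480))
o=np.zeros((480,780,3),np.uint8);o[:300,:360]=a;o[:,360:]=b
cv2.imwrite("pics/c3.png",o[:,:,::-1]);print(r.read_state()['ft_force'])
```

```text
[-0.2057628  3.1695437  4.2116259]
```

View pics/c3.png

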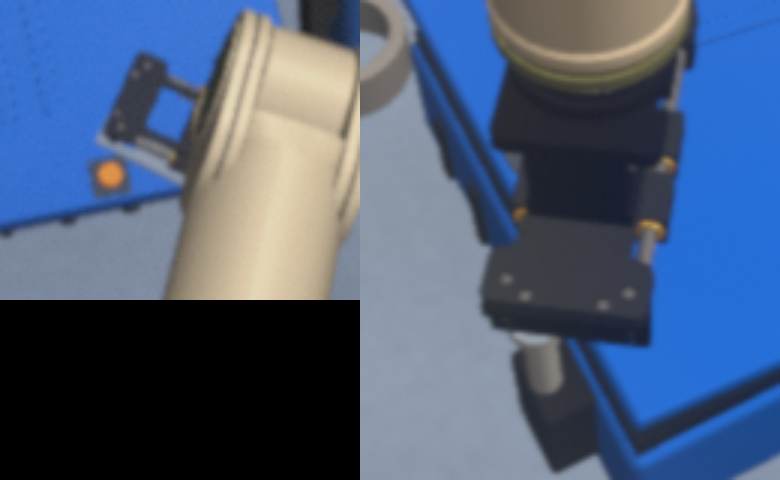

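The hasp has swung to just short of the catch, its front edge about 20 crop-pixels from the boss. Now press.

Request:
arm_command(moves=[0,0,0.2,0,0,0,0.2,0,0,0,0.2,0,0,0,0,0])

```text
time: 4.38
ee_pos: [0.5159, -0.1372, 0.1379]
eef_rot: [0.199, 0.98, 0.0, -0.001]
ft_force: [-2.9, 2.0, 5.0]
width: 0.0007
grip_force: 2.7
```

Request:
arm_command(moves=[0,0,0.2,0,0,0,0.1,0,0,0,0,0])

```text
time: 4.63
ee_pos: [0.5158, -0.1375, 0.1351]
eef_rot: [0.199, 0.98, -0.0, -0.001]
ft_force: [-3.4, 2.7, 7.6]
width: 0.0004
grip_force: 3.2
```

Request:
arm_command(moves=[0,0,0.1,0,0,0,0.1,0,0,0,0,0])

```text
time: 4.88
ee_pos: [0.5156, -0.1376, 0.1331]
eef_rot: [0.199, 0.98, -0.0, -0.001]
ft_force: [-4.2, 1.5, 7.5]
width: 0.0006
grip_force: 3.5
```

Request:
arm_command(moves=[0,0,0.1,0,0,0,0,0])

```text
time: 5.05
ee_pos: [0.5156, -0.1376, 0.1322]
eef_rot: [0.199, 0.98, -0.0, -0.001]
ft_force: [-4.8, 1.9, 8.2]
width: 0.0006
grip_force: 3.6
```

Request:
arm_command(moves=[0,0,0.1,0,0,0,0,0])

```text
time: 5.22
ee_pos: [0.5156, -0.1377, 0.1314]
eef_rot: [0.199, 0.98, -0.0, -0.001]
ft_force: [-5.6, 2.3, 9.5]
width: 0.0006
grip_force: 4.8
```

Request:
arm_command(moves=[0,0,0.1,0,0,0,0,0])

```text
time: 5.38
ee_pos: [0.5156, -0.1377, 0.1311]
eef_rot: [0.199, 0.98, 0.0, -0.001]
ft_force: [-9.6, 2.6, 17.7]
width: 0.0002
grip_force: 8.4
```

Request:
arm_command(moves=[0,0,0.1,0,0,0,0,0])

```text
time: 5.55
ee_pos: [0.5157, -0.1377, 0.1308]
eef_rot: [0.2, 0.98, 0.0, -0.001]
ft_force: [-12.8, 3.5, 25.9]
width: 0.0004
grip_force: 12.6
```

The stop is firm at z≈0.131, with the force rising about 8 N per mm. I'll ease off slightly and sweep.

Request:
arm_command(moves=[0,0,-0.04,0,0.3,0.2,0,0,0.3,0.2,0,0,0,0,0,0])

```text
time: 5.88
ee_pos: [0.514, -0.1337, 0.1314]
eef_rot: [0.2, 0.98, -0.001, 0.003]
ft_force: [1.0, -5.2, 11.9]
width: 0.0005
grip_force: 5.6
```

Request:
arm_command(moves=[0.3,0.3,0,0,0.3,0.3,0,0,0,0,0,0])

```text
time: 6.13
ee_pos: [0.511, -0.1257, 0.1314]
eef_rot: [0.2, 0.98, -0.001, 0.003]
ft_force: [1.9, -4.2, 11.6]
width: 0.0003
grip_force: 5.8
```

Request:
arm_command(moves=[0,0,0.1,0,0,0,0.03,0,0,0,0,0])

```text
time: 6.38
ee_pos: [0.511, -0.1258, 0.131]
eef_rot: [0.2, 0.98, -0.001, 0.002]
ft_force: [-3.7, -3.7, 23.8]
width: 0.0002
grip_force: 11.4
```

Request:
arm_command(moves=[0.3,0.3,0,0,0.3,0.2,0,0,0,0,0,0])

```text
time: 6.63
ee_pos: [0.5088, -0.1199, 0.1313]
eef_rot: [0.2, 0.98, -0.001, 0.004]
ft_force: [3.8, -8.7, 16.6]
width: 0.0007
grip_force: 8.3
```

Request:
arm_command(moves=[0.3,0.1,0.03,0,0.3,0.1,0,0,0,0,0,0])

```text
time: 6.88
ee_pos: [0.5052, -0.1156, 0.1314]
eef_rot: [0.2, 0.98, -0.001, 0.006]
ft_force: [7.8, -8.8, 15.9]
width: 0.0004
grip_force: 9.8
```

Request:
arm_command(moves=[0.2,0,0,0,0,0,0,0])

```text
time: 7.05
ee_pos: [0.5047, -0.1153, 0.1316]
eef_rot: [0.2, 0.98, -0.001, 0.007]
ft_force: [16.3, -11.6, 9.5]
width: 0.0005
grip_force: 12.8
```

Request:
arm_command(moves=[0,0,0.1,0,0.1,0,0.05,0,0,0,0,0])

```text
time: 7.3
ee_pos: [0.5047, -0.1153, 0.1313]
eef_rot: [0.2, 0.98, -0.001, 0.008]
ft_force: [13.7, -11.9, 21.8]
width: 0.0005
grip_force: 16.2
```

Run:
```python
from h import *
a=r.camera("top")[190:270,310:430];b=r.camera("side")[180:340,220:360]
a=cv2.resize(a,(420,280),interpolation=2);b=cv2.resize(b,(350,400))
o=np.zeros((400,770,3),np.uint8);o[:280,:420]=a;o[:,420:]=b
cv2.imwrite("pics/c4.png",o[:,:,::-1]);print(r.read_state()['ft_force'])
```

```text
[ 14.07444029 -11.74095615  21.0027787 ]
```

View pics/c4.png

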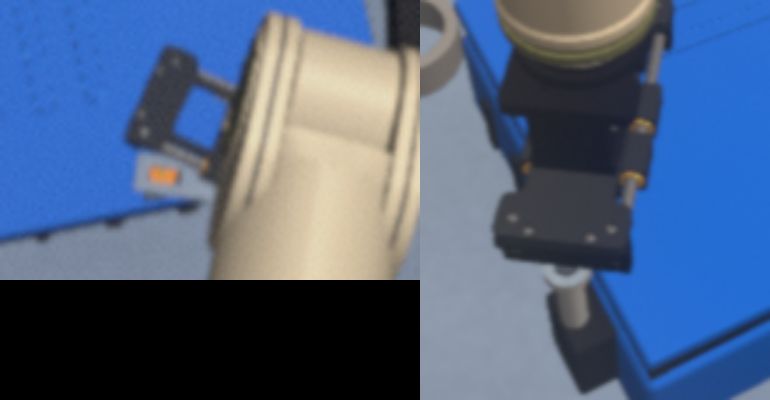

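The orange boss and stud show through the slot (crop about (163,175)), and the hasp lies over the catch. Now release upward.

Request:
arm_command(moves=[0,0,-0.2,0,0,0,-0.2,0,0,0,-0.2,0,0,0,-0.2,0,0,0,-0.2,0,0,0,0,0])

```text
time: 7.9
ee_pos: [0.504, -0.1133, 0.1385]
eef_rot: [0.199, 0.98, -0.001, 0.007]
ft_force: [26.1, -8.4, -11.9]
width: 0.0006
grip_force: 16.0
```

Request:
arm_command(moves=[-0.3,-0.1,0,0,-0.5,-0.1,0,0,0,0,-1,0,0,0,-2,0,0,0,-3,0,0,0,-3,0,-3,0,-2,0,-3,0,0,0,-3,0,0,0,-3,0,0,0,0,0,0,0,0,0,0,0])

```text
time: 8.9
ee_pos: [0.615, -0.164, 0.2456]
eef_rot: [0.2, 0.98, -0.001, -0.001]
ft_force: [-0.2, 0.4, 0.1]
width: 0.0005
grip_force: 0.0
```

Run:
```python
from h import *
a=r.camera("top")[190:270,310:430];b=r.camera("side")[180:340,220:360]
a=cv2.resize(a,(420,280),interpolation=2);b=cv2.resize(b,(350,400))
o=np.zeros((400,770,3),np.uint8);o[:280,:420]=a;o[:,420:]=b
cv2.imwrite("pics/c5.png",o[:,:,::-1]);print(r.read_state()['ft_force'])
```

```text
[-0.04064479 -0.8576319   0.63370152]
```

View pics/c5.png

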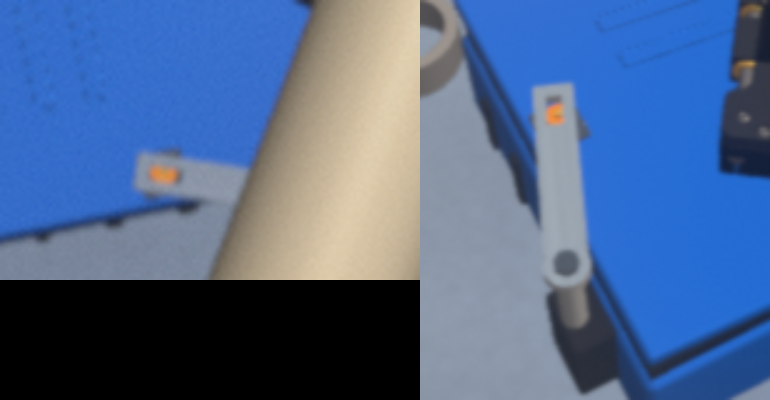

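The hasp is still over the catch, the orange boss is centred in the slot in both views, and the lid is held down. The robot is clear of everything.

```bash
python3 -c "
from bench import r
print(r.close_job())"
```

```text
the job is handed in; nothing more can be done
None
```

I pressed the lid to its stop, swept the hasp over the stud and let go. The last pictures show the hasp holding the lid down. The job is handed in, but no verdict came back; lid force stayed under 35 N at every reading, and I saw no contact with the drill, tub or tape.

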